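# Click the suction nozzle onto the bench extraction port

### The arm

A 6-joint arm with a two-finger parallel gripper is mounted at the origin on the work surface. World frame = base frame: x ahead of the robot, y to its left, z up, the work surface at z = 0. Lengths are in m, angles in rad, forces in N, time in s.
With the tool pointing down it reaches from about 0.375 to 0.9 m from the base axis. Payload 3.1 kg.
Tool frame: the origin (TCP) lies between the finger pads; the fingertips stand 17 mm ahead of it and the grasp point (between the pads) lies 2 mm behind it; y points along the fingers, x is the direction in which the jaws open and shut, and the axes are right-handed (so a half turn about y gives the same grasp; the last joint's range is limited). The gripper opens to 87 mm and grips with 3 to 60 N. Pads are 19 mm wide; open, the fingers measure 117 mm over their backs; the gripper's body (75 mm by 190 mm) begins 51 mm behind the grasp point.
Start: joints at [-1.361, 0.527, 1.433, -0, 1.181, -0.178], TCP at [0.237, -0.578, 0.24] pointing down, gripper open.
Joint ranges: [-3.08, 3.08], [-0.75, 2.2], [0.22, 2.44], [-1.43, 4.57], [0, 2.65], [-2.85, 2.85]. Speed limits (rad/s): [2.79, 2.79, 3.14, 3.14, 3.14, 3.14].

### API

Orientations are given as a rotation vector (axis times angle).
In Python, from station import sensors, vision, env gives the robot as it stands. The module is installed in compiled form; this text tells all that it offers.
- The arm moves only by the tool apply_moves, never from a script. Its argument "steps" is a list of rows, each an object with "gripper": the gripper command: -1 is shut, 1 is fully open, values between are in proportion; "travel": the shift along the tool's x, y, z in units of 0.04 m (1.0 is 0.04 m), a list of three; "turn": the turn about the tool's y in units of 90 degrees (1.0 is 90 degrees). In form: [{"gripper": gripper, "travel": [dx, dy, dz], "turn": turn}, ...]. A call has 1 to 5 rows; each row shifts and turns the commanded pose from where the row before left it, along the tool's axes as they then stand; what a row does not reach is not made up. A row lasts 1/10 s, in which the tool goes at most 50 mm and 8.59 degrees, less where a joint would pass 70% of its speed; a pose out of reach is approached as far as the arm can. A call with a number of a shift or a turn outside -1 to 1 is refused whole. A call with a gripper value outside its range is refused whole. The fingers move at their own pace and stop on an object; "squeeze" is the grip in N (left out, the last holds). Time passes only in rows, so rows that do not move let the fingers close. It gives the time, the measured TCP pose, the force and the opening at its end, in the units of the state.
- sensors.observe(): the state, without advancing time (a new reading comes with each control period).
- vision.get_image(name): name is "scene" or "side" or "wrist"; returns a dict with "pixels" (384x512x3 uint8, red, green, blue), "fx", "fy", "cx", "cy" (pixels), "k1" (the pictures are not rectified: a ray, as slopes to the right and down, at radius r is drawn at 1 + k1 r^2 times it, then the intrinsics apply), "R" (3x3) and "t" (3): a world point X has camera coordinates R X + t; the wrist camera has in their place "T_tool_cam" (4x4, takes a point from camera to tool coordinates, whose origin is the TCP and whose axes are the tool frame's). Camera axes: x right, y down, z forward; pixel columns grow to the right and rows downward; lengths in m; the calibration is good to about 2 mm. A picture is of the moment at which its call begins: read the wrist's pose just before it. There is no depth.
- env.hand_in(): hands the job in, once; it reports no verdict.
The state is a dict: "t": time; "qpos": joint angles; "joint_velocities": joint speeds; "tau": joint torques, N m; "position": TCP position; "tcp_rot": TCP orientation; "wrist_force": force on the tool from outside, world axes, zero at the start; "ft_torque": the same for the moment, N m; "width": opening from 0.0 (shut) to 1.0 (fully open).
Only numpy, scipy, OpenCV 4.12 (cv2) and the standard library are available. Lean on these libraries where they do the work, as an engineer would, in place of code of your own. Each camera call takes 0.05 s, during which the arm holds its last target. There are 200 camera calls.

### The job

Fit the grey suction nozzle onto the steel stub of the bench's dust-extraction port: slide its round socket down over the stub onto the rubber seal, then, pressing gently, turn it until the spring button pops out through the hole in the socket. Let go and leave it locked on upright; do not ram it down or keep wrenching it once the button has caught, and leave the jar, the wood offcut and the screwdriver where they are.

Things in the scene. Friction and masses are not known exactly. Their poses are not given: they have to be found in the camera images.
- nozzle_centre (a point): centre of the loose grey plastic suction nozzle (140 mm tall, 0.16 to 0.26 kg), on its axis, 70 mm above its lower end; z points up the nozzle. It starts standing upright on the bench. Its lower 70 mm are a round socket, outside diameter 47 mm, bore 39 mm, open below
- nozzle_neck (a point): where to grip the nozzle: on its axis, 110 mm above its lower end, in the flattened neck that runs from 80 mm to the top at 140 mm. The neck's two flat sides face the nozzle's +y and -y and are 30 mm apart; it is 54 mm wide along x
- nozzle_hole (a point): centre of the button hole, a window through the 4 mm wall of the nozzle's socket on its +x side: about 10 mm wide and 28 mm high, its lower edge 26 mm and its upper edge 54 mm above the nozzle's lower end
- seat (a point): centre of the top face of the port's rubber seal ring (58 mm diameter) when unloaded, 60 mm above the bench; z up, x to the port's front, where a dark tab sits on the green gate box (130 x 130 x 50 mm, fixed to the bench on a 170 mm flange). The seal is springy: 3 N per mm, 5 mm of travel, then hard. Nozzle and port must not be pressed or wrenched together with more than 40 N
- stub_top (a point): centre of the top of the port's steel stub, which the socket slides over: 36 mm in diameter, rising 60 mm above the seat, its top 12 mm tapered to 24 mm. The axes shown are those of the port, not of the button
- button (a joint): travel (m) of the brass spring button in the stub's side: 0 out (9 mm proud), 0.005 to 0.009 when pushed in by the socket. 7.5 mm wide, bevelled on top, flat underside 24 mm above the seat. It faces anywhere within 0.55 rad either side of the port's x (not measured). A nozzle just resting on the seal is 2 mm too high: pressed in 2 to 5 mm and turned to within 0.07 rad, it locks and will not turn
- glue_jar_mid (a point): bystander: amber glass jar, 60 mm diameter, 100 mm tall; this point is half-way up. Leave it alone
- offcut_mid (a point): bystander: wood offcut, 90 x 60 x 36 mm, lying flat; this point is its centre. Leave it alone
- driver_grip (a point): bystander: screwdriver lying on the bench; this point is on its handle. Leave it alone
There are look-alikes about, which are no part of the job. What is shaped like the part that bears nozzle_centre but purple or red is not meant.

How it is judged:
By the outcome, as a careful person would: the job done as asked, in the order asked, and still so for the second after the job is handed in, with the robot touching nothing.
It also fails if it takes over 64 s, if anything falls off the work surface, if the arm or the gripper's body presses on something with over 40 N, if the wrist force passes 120 N, or if a joint passes its speed limit or range.

## Working session

There is one attempt and no reset: what is moved stays moved. The work goes in short steps, Python scripts to look and compute and a tool call to move; the robot and the scene stay as the last step left them, time stands still between calls to the robot, and variables do not carry over. Pictures are saved under pics/ and viewed, about 8 in all and at most 12, crops included, and the job is handed in when it is done.

Besides the shell and the picture viewer there is one more tool, called by a JSON object that holds its "name" and its "arguments". apply_moves: Moves the arm, as the interface text tells. Shifts and turns lie within -1 to 1; 1 stands for 0.04 m of shift or 90 degrees of turn. Its arguments: {"type":"object","properties":{"steps":{"type":"array"},"squeeze":{"type":"number"}},"required":["steps"]}

```bash
mkdir -p pics; cat > h.py <<'E'
import numpy as np,cv2
from station import sensors,vision,env
from scipy.spatial.transform import Rotation as Ro
def snap(n,fn):
    s=sensors.observe(); im=vision.get_image(n)
    if n=="wrist":
        T=np.eye(4);T[:3,:3]=Ro.from_rotvec(s["tcp_rot"]).as_matrix();T[:3,3]=s["position"]
        W=np.linalg.inv(T@np.array(im["T_tool_cam"]));im["R"]=W[:3,:3];im["t"]=W[:3,3]
    np.savez(f"pics/{fn}.npz",**{k:np.array(im[k]) for k in("pixels","fx","fy","cx","cy","k1","R","t")})
    cv2.imwrite(f"pics/{fn}.png",im["pixels"][:,:,::-1]); return s
def ld(fn): return dict(np.load(f"pics/{fn}.npz"))
def ray(fn,uv):
    d=ld(fn);a=np.array([(uv[0]-d["cx"])/d["fx"],(uv[1]-d["cy"])/d["fy"]]);b=a.copy()
    for _ in range(20): b=a/(1+d["k1"]*(b@b))
    o=-d["R"].T@d["t"];v=d["R"].T@np.r_[b,1];return o,v/np.linalg.norm(v)
def atz(fn,uv,z): o,v=ray(fn,uv);return o+v*(z-o[2])/v[2]
def tri(*obs):
    A=np.zeros((3,3));c=np.zeros(3)
    for fn,uv in obs:
        o,v=ray(fn,uv);P=np.eye(3)-np.outer(v,v);A+=P;c+=P@o
    X=np.linalg.solve(A,c);res=[round(1e3*np.linalg.norm(np.cross(X-ray(f,u)[0],ray(f,u)[1])),1) for f,u in obs]
    return X.round(4),res
def proj(fn,X):
    d=ld(fn);c=d["R"]@np.array(X)+d["t"];a=c[:2]/c[2];a=a*(1+d["k1"]*(a@a));return np.array([a[0]*d["fx"]+d["cx"],a[1]*d["fy"]+d["cy"]]).round(1)
E
python3 - <<'E'
from h import *
for n in("scene","side","wrist"): s=snap(n,n+"0")
print(s)
a=[cv2.imread(f"pics/{n}0.png") for n in("scene","side","wrist")]
for n in("scene0","side0"):
    d=ld(n);print(n,(-d["R"].T@d["t"]).round(3),d["R"].round(2).tolist(),d["fx"],d["k1"])
c=np.vstack([np.hstack(a[:2]),np.hstack([a[2],a[2]*0])])
cv2.imwrite("pics/all0.png",cv2.resize(c,(800,600),interpolation=cv2.INTER_AREA))
E
```

```text
{'t': 0.1, 'qpos': array([-1.36050448e+00,  5.28352614e-01,  1.43379424e+00, -1.85345971e-05,
        1.18139590e+00, -1.78530304e-01]), 'joint_velocities': array([-0.00022089, -0.00380646, -0.00214341,  0.00034986,  0.00209556,
       -0.00120909]), 'tau': array([-9.91870984e-04, -4.40986168e+01, -1.77150643e+01,  6.32880209e-02,
        5.33748942e-02, -5.58662884e-05]), 'position': array([ 0.23680679, -0.57771304,  0.23867572]), 'tcp_rot': array([-1.36704948,  0.91917123, -0.91684387]), 'wrist_force': array([ 0.33752629, -0.53006602,  1.08236838]), 'ft_torque': array([-0.04465751,  0.02210254,  0.00897757]), 'width': 1.0024033467438398}
scene0 [1.277 0.42  0.765] [[-0.49, 0.87, -0.02], [0.57, 0.3, -0.77], [-0.66, -0.39, -0.64]] 499.45218665322597 -0.016372440231341108
side0 [ 0.309 -0.506  0.483] [[0.88, -0.47, -0.01], [-0.26, -0.45, -0.85], [0.4, 0.75, -0.52]] 348.56788316546874 -0.07631127986242714
```

View pics/all0.png

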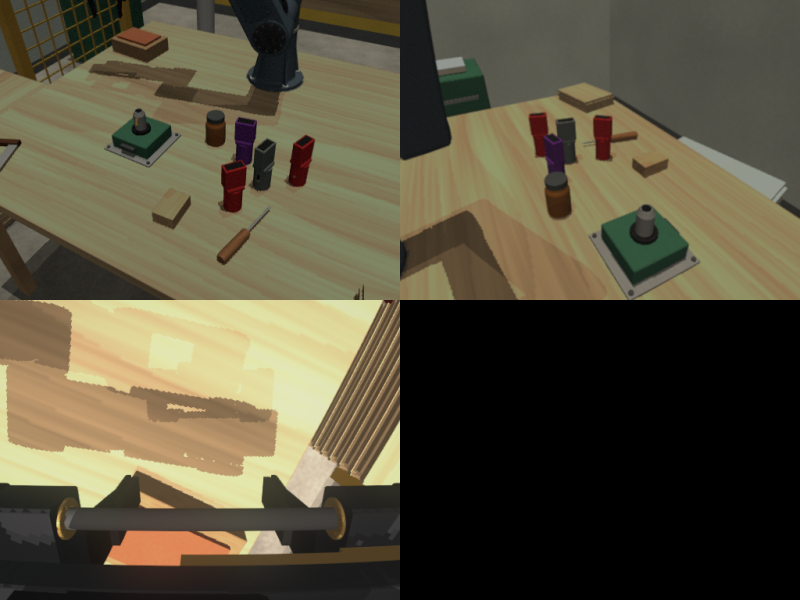

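The grey nozzle is at scene (338,211) and side (212,180). The look-alikes are purple at scene (313,180) and red at (298,238) and (386,205). Only the grey one fits the description. The port is at scene (182,165) and side (312,300). I'll confirm with an enlarged crop.

```bash
python3 - <<'E'
from h import *
a=cv2.imread("pics/scene0.png");b=cv2.imread("pics/side0.png")
f=lambda im,x,y,w,h,s:cv2.resize(im[y:y+h,x:x+w],None,fx=s,fy=s,interpolation=cv2.INTER_CUBIC)
A=f(a,290,140,130,100,3);  # nozzles scene
A=f(a,300,165,80,75,5);B=f(b,180,135,80,75,5)
C=f(a,130,130,100,75,4);D=f(b,240,245,140,105,2.857)
D=cv2.resize(D,(400,300));c=np.vstack([np.hstack([A[:300],B[:300]])[:300,:800],np.hstack([C,D])])
cv2.imwrite("pics/crop0.png",c);print(c.shape)
E
```

```text
(600, 800, 3)
```

View pics/crop0.png

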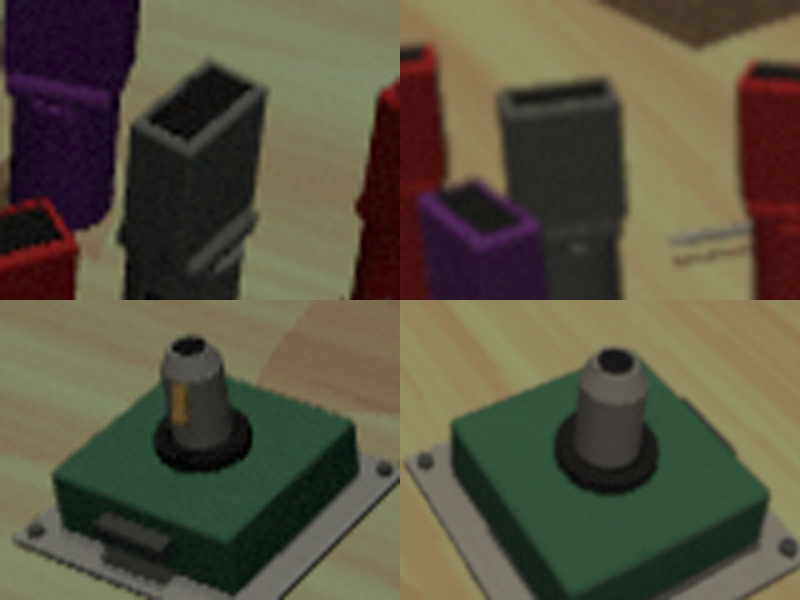

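```bash
python3 - <<'E'
from h import *
S="scene0"
print("noz top",tri((S,(340,186.4)),("side0",(212,154.6))))
print("stub top",tri((S,(177.5,141.2)),("side0",(316,266.7))))
cs=[atz(S,p,.14)[:2] for p in((326.6,189.4),(338,196),(353.2,183),(342,177))]
cs=np.array(cs);print(cs.round(4),cs.mean(0))
for i in range(4):
    e=cs[(i+1)%4]-cs[i];print("edge",np.linalg.norm(e).round(4),np.degrees(np.arctan2(e[1],e[0])).round(1))
# box top corners, scene crop: left(55,475) front(228,542) right(355,425) back(215,375)
q=np.array([atz(S,(130+x/4,130+(y-300)/4),.05)[:2] for x,y in((55,475),(228,542),(355,425))])
print(q.round(4),(q[0]+q[2])/2)
for i in range(2):
    e=q[i+1]-q[i];print(np.linalg.norm(e).round(4),np.degrees(np.arctan2(e[1],e[0])).round(1))
c=tri((S,(177.5,141.2)),("side0",(316,266.7)))[0]
b=atz(S,(175,155.8),.09);print("button",b,np.degrees(np.arctan2(*(b[:2]-c[:2])[::-1])))
tl,tr=[atz(S,(130+x/4,130+(y-300)/4),.05) for x,y in((97,517),(170,545))];print("tab",tl,tr)
R=Ro.from_rotvec(sensors.observe()["tcp_rot"]).as_matrix();print(R.round(3))
print(np.array(vision.get_image("wrist")["T_tool_cam"]).round(3))
for p in((c[0],c[1],.12),(c[0],c[1],.06)):print(proj(S,p),proj("side0",p))
E
```

```text
noz top (array([0.5582, 0.1783, 0.1371]), [np.float64(0.1), np.float64(0.1)])
stub top (array([ 0.5609, -0.2146,  0.1193]), [np.float64(0.1), np.float64(0.1)])
[[0.582  0.16  ]
 [0.5897 0.1868]
 [0.5401 0.1981]
 [0.5329 0.1718]] [0.56118466 0.17918991]
edge 0.0279 73.9
edge 0.0509 167.2
edge 0.0273 -105.3
edge 0.0505 -13.4
[[ 0.6273 -0.2732]
 [ 0.6293 -0.1487]
 [ 0.5061 -0.1447]] [ 0.56669737 -0.20895271]
0.1245 89.1
0.1233 178.2
button [ 0.57831316 -0.21330039  0.09      ] 4.268280253651561
tab [ 0.64616793 -0.22729561  0.05      ] [ 0.64646053 -0.17578531  0.05      ]
[[ 0.379 -0.     0.925]
 [-0.925  0.002  0.379]
 [-0.002 -1.     0.   ]]
[[ 1.    -0.     0.     0.   ]
 [-0.    -0.287  0.958 -0.145]
 [-0.    -0.958 -0.287  0.079]
 [ 0.     0.     0.     1.   ]]
[177.4 140.9] [316.  266.3]
[180.7 162. ] [312.8 294.3]
```

```bash
python3 - <<'E'
from h import *
a=cv2.imread("pics/scene0.png")
c=cv2.resize(a[145:275,270:410],None,fx=4.5,fy=4.5,interpolation=cv2.INTER_CUBIC)
c=np.clip(c.astype(float)*1.7,0,255).astype(np.uint8)
cv2.imwrite("pics/c1.png",c);print(c.shape)
E
```

```text
(585, 630, 3)
```

View pics/c1.png

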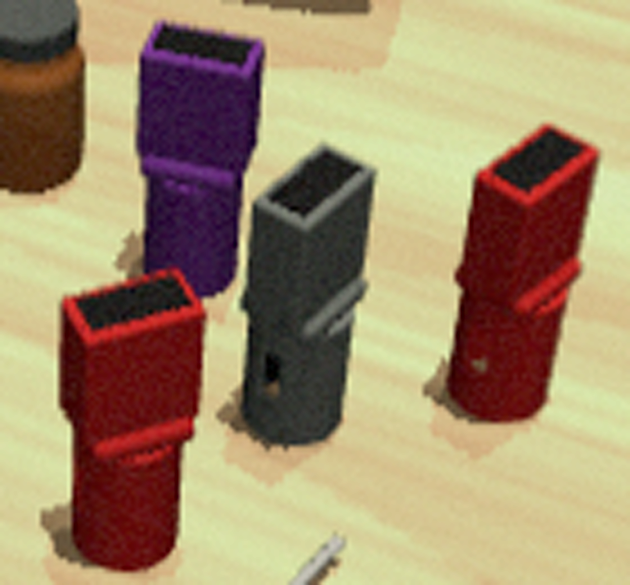

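The crop shows the grey nozzle with its hole at scene (330,228). The hole is on the face with corners (327,189) and (338,196), so +x points at about -13°. Next I'll check clearance to the neighbours and plan the approach.

```bash
python3 - <<'E'
from h import *
n=np.array([.5595,.1788]);y=np.radians(-13.2);ex=np.array([np.cos(y),np.sin(y)]);ey=np.array([-ex[1],ex[0]])
for k,p in dict(purple=(315.1,154.3),redF=(300,212.1),redR=(389.3,180.6)).items():
    w=atz("scene0",p,.14)[:2];print(k,w.round(3),"nozzle frame",((w-n)@ex).round(3),((w-n)@ey).round(3))
w=atz("scene0",(330.4,227.7),.04)[:2];print("hole dir",(w-n).round(4),np.degrees(np.arctan2(*(w-n)[::-1])))
E
```

```text
purple [0.488 0.093] nozzle frame -0.05 -0.1
redF [0.664 0.143] nozzle frame 0.11 -0.011
redR [0.5   0.258] nozzle frame -0.076 0.063
hole dir [ 0.0192 -0.0049] -14.439161372192556
```

```bash
cat >> h.py <<'E'
def plan(dst,yaw,n,sq=None):
    "per-row tool travel/turn to reach world dst with tool-x yaw (deg) in n rows"
    s=sensors.observe();p=np.array(s["position"]);X=Ro.from_rotvec(s["tcp_rot"]).as_matrix()[:,0]
    y0=np.degrees(np.arctan2(X[1],X[0]));dy=(yaw-y0+180)%360-180
    d=np.array(dst)-p;print("at",p.round(4),"yaw",y0.round(2),"d",d.round(4),"dyaw",dy.round(2),"F",s["wrist_force"].round(1),"t",round(s["t"],2),"w",round(s["width"],3))
    for i in range(n):
        a=np.radians(y0+dy*i/n);R=np.array([[np.cos(a),0,-np.sin(a)],[np.sin(a),0,np.cos(a)],[0,-1,0]])
        print([float(v) for v in (R.T@d/n/.04).round(3)],round(-dy/n/90,4))
E
python3 -c "
from h import *
plan((.5,-.215,.24),-86,12)"
```

```text
at [ 0.2369 -0.5779  0.2389] yaw -67.72 d [0.2631 0.3629 0.0011] dyaw -18.28 F [-0.   0.3 -0.1] t 0.2 w 1.0
[-0.492, -0.002, 0.794] 0.0169
[-0.513, -0.002, 0.781] 0.0169
[-0.533, -0.002, 0.767] 0.0169
[-0.553, -0.002, 0.752] 0.0169
[-0.573, -0.002, 0.737] 0.0169
[-0.593, -0.002, 0.722] 0.0169
[-0.612, -0.002, 0.706] 0.0169
[-0.63, -0.002, 0.689] 0.0169
[-0.648, -0.002, 0.672] 0.0169
[-0.666, -0.002, 0.655] 0.0169
[-0.683, -0.002, 0.637] 0.0169
[-0.7, -0.002, 0.618] 0.0169
```

{"name": "apply_moves", "arguments": {"steps": [{"gripper": 1, "travel": [-0.49, 0, 0.79], "turn": 0.017}, {"gripper": 1, "travel": [-0.51, 0, 0.78], "turn": 0.017}, {"gripper": 1, "travel": [-0.53, 0, 0.77], "turn": 0.017}, {"gripper": 1, "travel": [-0.55, 0, 0.75], "turn": 0.017}, {"gripper": 1, "travel": [-0.57, 0, 0.74], "turn": 0.017}]}}

```text
t: 0.7
position: [0.3474, -0.4264, 0.2394]
tcp_rot: [-1.318, 1.02, -1.02]
wrist_force: [0.5, -0.5, 0.1]
width: 1.0
```

{"name": "apply_moves", "arguments": {"steps": [{"gripper": 1, "travel": [-0.59, 0, 0.72], "turn": 0.017}, {"gripper": 1, "travel": [-0.61, 0, 0.71], "turn": 0.017}, {"gripper": 1, "travel": [-0.63, 0, 0.69], "turn": 0.017}, {"gripper": 1, "travel": [-0.65, 0, 0.67], "turn": 0.017}, {"gripper": 1, "travel": [-0.67, 0, 0.66], "turn": 0.017}]}}

```text
t: 1.2
position: [0.4575, -0.2752, 0.2395]
tcp_rot: [-1.264, 1.12, -1.12]
wrist_force: [0.1, 0.1, 0.7]
width: 0.998
```

{"name": "apply_moves", "arguments": {"steps": [{"gripper": 1, "travel": [-0.68, 0, 0.64], "turn": 0.017}, {"gripper": 1, "travel": [-0.7, 0, 0.62], "turn": 0.017}, {"gripper": 1, "travel": [0, 0, 0], "turn": 0}, {"gripper": 1, "travel": [0, 0, 0], "turn": 0}]}}

```text
t: 1.6
position: [0.5011, -0.2155, 0.2394]
tcp_rot: [-1.243, 1.157, -1.157]
wrist_force: [-0.2, -1.0, 0.1]
width: 1.003
```

```bash
python3 -c "
from h import *
s=snap('wrist','w1');print(s['position'],s['joint_velocities'].round(3))
plan((.5595,.1788,.24),-103.2,9)
d=ld('w1');im=cv2.imread('pics/w1.png');print(proj('w1',(.561,-.2146,.12)),proj('w1',(.561,-.2146,.06)))
cv2.imwrite('pics/w1b.png',cv2.resize(im,(800,600),interpolation=cv2.INTER_CUBIC))"
```

```text
[ 0.50113449 -0.21547331  0.23940373] [-0.038 -0.003  0.004 -0.003 -0.    -0.001]
at [ 0.5007 -0.2163  0.2394] yaw -86.03 d [0.0588 0.3951 0.0006] dyaw -17.17 F [-0.3 -0.4 -0. ] t 1.65 w 0.998
[-1.083, -0.002, 0.239] 0.0212
[-1.091, -0.002, 0.203] 0.0212
[-1.097, -0.002, 0.166] 0.0212
[-1.102, -0.002, 0.13] 0.0212
[-1.106, -0.002, 0.093] 0.0212
[-1.108, -0.002, 0.056] 0.0212
[-1.109, -0.002, 0.019] 0.0212
[-1.109, -0.002, -0.018] 0.0212
[-1.108, -0.002, -0.055] 0.0212
[261.2 118.4] [260.4 113.8]
```

View pics/w1b.png

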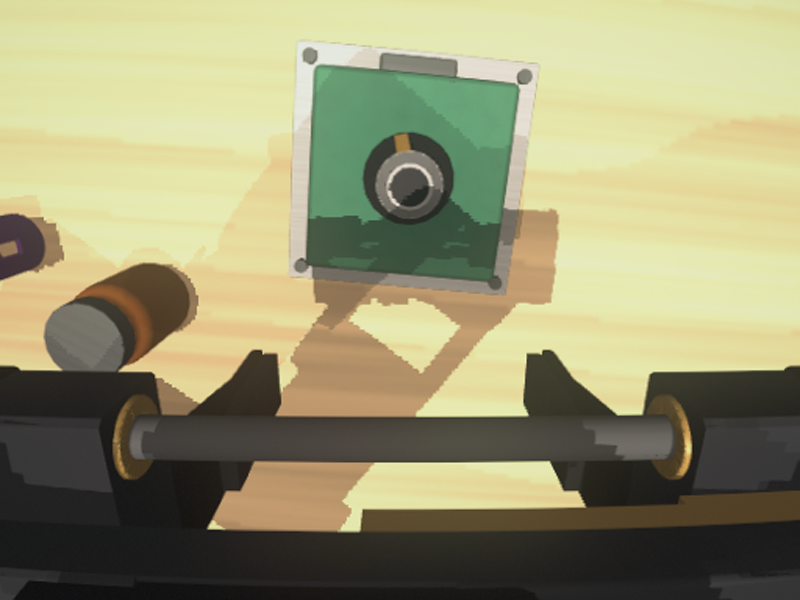

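The wrist picture shows the stub top at (262,120) against a predicted (261,118), so the port is confirmed to about 1 mm. The button is at (258,91), to the left of the tab. I'll compute its bearing and go to the nozzle.

```bash
python3 -c "
from h import *
c=np.array(tri(('scene0',(177.5,141.2)),('side0',(316,266.7)),('w1',(261.8,119.7)))[0]);print(c)
for p in ((402,133),(403,142),(404,150)):
  for z in(.084,.09):
    b=atz('w1',np.array(p)/1.5625,z);v=b[:2]-c[:2];print(p,z,1e3*np.linalg.norm(v),np.degrees(np.arctan2(v[1],v[0])))
q=[atz('w1',np.array(p)/1.5625,.05)[:2] for p in((315,66),(520,84),(497,284),(306,265))]
for i in range(4):
  e=q[(i+1)%4]-q[i];print(np.linalg.norm(e),np.degrees(np.arctan2(e[1],e[0])))
print(np.mean(q,0))
"
```

```text
[ 0.5604 -0.2149  0.1193]
(402, 133) 0.084 27.343076026448742 11.17901820023928
(402, 133) 0.09 27.209755122428522 11.228309030977345
(403, 142) 0.084 22.34945503898898 11.301952952780496
(403, 142) 0.09 22.316005742639998 11.359776282180457
(404, 150) 0.084 17.870828520298502 11.266422348229895
(404, 150) 0.09 17.926894732534652 11.339221926642113
0.1273930285236978 -90.59610180598165
0.12927603448870317 -179.55784988916497
0.1310691160660294 88.19091086421759
0.12648692691936195 -1.1869062279197162
[ 0.55971853 -0.21655666]
```

{"name": "apply_moves", "arguments": {"steps": [{"gripper": 1, "travel": [-0.97, 0, 0.22], "turn": 0.019}, {"gripper": 1, "travel": [-0.98, 0, 0.18], "turn": 0.019}, {"gripper": 1, "travel": [-0.985, 0, 0.15], "turn": 0.019}, {"gripper": 1, "travel": [-0.99, 0, 0.12], "turn": 0.019}, {"gripper": 1, "travel": [-0.99, 0, 0.09], "turn": 0.019}]}}

```text
t: 2.15
position: [0.5295, -0.0194, 0.2396]
tcp_rot: [-1.168, 1.271, -1.272]
wrist_force: [1.0, -0.4, -0.4]
width: 1.001
```

{"name": "apply_moves", "arguments": {"steps": [{"gripper": 1, "travel": [-0.995, 0, 0.05], "turn": 0.019}, {"gripper": 1, "travel": [-0.995, 0, -0.4], "turn": 0.019}, {"gripper": 1, "travel": [-0.995, 0, -0.5], "turn": 0.019}, {"gripper": 1, "travel": [-0.995, 0, -0.5], "turn": 0.019}, {"gripper": 1, "travel": [-0.995, 0, -0.1], "turn": 0.019}]}}

```text
t: 2.65
position: [0.4978, 0.1863, 0.2394]
tcp_rot: [-1.093, 1.381, -1.378]
wrist_force: [0.9, -0.9, 0.5]
width: 1.001
```

{"name": "apply_moves", "arguments": {"steps": [{"gripper": 1, "travel": [0, 0, 0], "turn": 0}, {"gripper": 1, "travel": [0, 0, 0], "turn": 0}]}}

```text
t: 2.85
position: [0.5004, 0.1857, 0.2395]
tcp_rot: [-1.092, 1.376, -1.377]
wrist_force: [0.3, -0.6, -0.5]
width: 1.004
```

```bash
python3 -c "
from h import *
s=snap('wrist','w2');plan((.5595,.1788,.24),-103.2,1)
im=cv2.imread('pics/w2.png');print(proj('w2',(.5595,.1788,.14)))
cv2.imwrite('pics/w2b.png',cv2.resize(im,(800,600),interpolation=cv2.INTER_CUBIC))"
```

```text
at [0.5004 0.185  0.2394] yaw -103.23 d [ 0.0591 -0.0062  0.0006] dyaw 0.03 F [-0.6 -0.4  0.6] t 2.9 w 0.997
[-0.187, -0.014, 1.474] -0.0003
[248.2 121.4]
```

View pics/w2b.png

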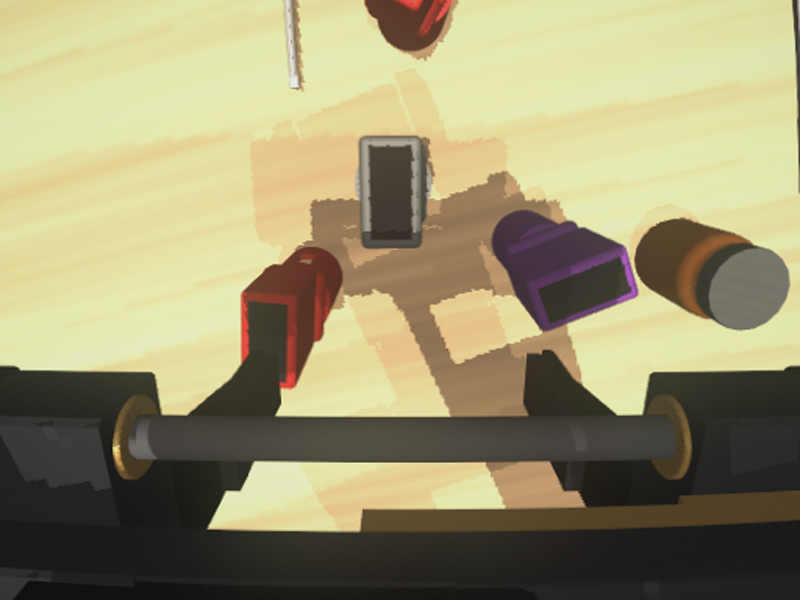

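The nozzle rim spans (360,136) to (421,247) in the enlarged picture. It is square to the jaws, with its centre at (250.4,122.6).

```bash
python3 -c "
from h import *
X=tri(('scene0',(340,186.4)),('side0',(212,154.6)),('w2',(250.4,122.6)));print(X,atz('w2',(250.4,122.6),.14))
q=[atz('w2',np.array(p)/1.5625,.14)[:2] for p in((360,136),(422,137),(421,247),(362,247))]
for i in range(4):
  e=q[(i+1)%4]-q[i];print(np.linalg.norm(e).round(4),np.degrees(np.arctan2(e[1],e[0])).round(1))
a=atz('w2',(250.4,122.6),.14);m=(np.array(a)+X[0])/2
plan((m[0],m[1],.24),-103.2,2);plan((m[0],m[1],.108),-103.2,5)"
```

```text
(array([0.5581, 0.1779, 0.1371]), [np.float64(0.4), np.float64(0.3), np.float64(0.4)]) [0.55825106 0.17739171 0.14      ]
0.0288 -104.1
0.0519 166.9
0.0289 76.8
0.0524 -13.3
at [0.5004 0.185  0.2394] yaw -103.23 d [ 0.0578 -0.0073  0.0006] dyaw 0.03 F [-0.6 -0.4  0.6] t 2.9 w 0.997
[-0.076, -0.007, 0.724] -0.0002
[-0.076, -0.007, 0.724] -0.0002
at [0.5004 0.185  0.2394] yaw -103.23 d [ 0.0578 -0.0073 -0.1314] dyaw 0.03 F [-0.6 -0.4  0.6] t 2.9 w 0.997
[-0.03, 0.657, 0.29] -0.0001
[-0.03, 0.657, 0.29] -0.0001
[-0.03, 0.657, 0.29] -0.0001
[-0.03, 0.657, 0.29] -0.0001
[-0.03, 0.657, 0.29] -0.0001
```

{"name": "apply_moves", "arguments": {"steps": [{"gripper": 1, "travel": [-0.076, 0, 0.724], "turn": 0}, {"gripper": 1, "travel": [-0.076, 0, 0.724], "turn": 0}, {"gripper": 1, "travel": [0, 0.65, 0], "turn": 0}, {"gripper": 1, "travel": [0, 0.7, 0], "turn": 0}, {"gripper": 1, "travel": [0, 0.7, 0], "turn": 0}]}}

```text
t: 3.4
position: [0.5588, 0.1763, 0.1567]
tcp_rot: [-1.089, 1.379, -1.38]
wrist_force: [-0.1, -1.1, -0.0]
width: 1.004
```

{"name": "apply_moves", "arguments": {"steps": [{"gripper": 1, "travel": [0, 0.7, 0], "turn": 0}, {"gripper": 1, "travel": [0, 0.53, 0], "turn": 0}, {"gripper": 1, "travel": [0, 0, 0], "turn": 0}, {"gripper": 1, "travel": [0, 0, 0], "turn": 0}]}}

```text
t: 3.8
position: [0.5584, 0.1774, 0.1084]
tcp_rot: [-1.091, 1.379, -1.378]
wrist_force: [0.5, 0.1, 1.0]
width: 1.002
```

{"name": "apply_moves", "arguments": {"steps": [{"gripper": -0.2, "travel": [0, 0, 0], "turn": 0}, {"gripper": -0.3, "travel": [0, 0, 0], "turn": 0}, {"gripper": -0.6, "travel": [0, 0, 0], "turn": 0}, {"gripper": -1, "travel": [0, 0, 0], "turn": 0}, {"gripper": -1, "travel": [0, 0, 0], "turn": 0}], "squeeze": 30}}

```text
t: 4.3
position: [0.5581, 0.1793, 0.1088]
tcp_rot: [-1.091, 1.376, -1.377]
wrist_force: [0.1, 0.4, -0.4]
width: 0.631
```

```bash
python3 -c "
from h import *
plan((.5595,.178,.28),-103.2,1)"
```

```text
at [0.5581 0.1793 0.1088] yaw -103.17 d [ 0.0014 -0.0013  0.1712] dyaw -0.03 F [ 0.1  0.4 -0.4] t 4.3 w 0.631
[0.023, -4.281, 0.042] 0.0004
```

{"name": "apply_moves", "arguments": {"steps": [{"gripper": -1, "travel": [0, 0, 0], "turn": 0}, {"gripper": -1, "travel": [0, 0, 0], "turn": 0}, {"gripper": -1, "travel": [0, 0, 0], "turn": 0}, {"gripper": -1, "travel": [0, 0, 0], "turn": 0}, {"gripper": -1, "travel": [0, 0, 0], "turn": 0}]}}

```text
t: 4.8
position: [0.5579, 0.1791, 0.1082]
tcp_rot: [-1.092, 1.377, -1.377]
wrist_force: [-0.6, 0.0, -0.5]
width: 0.343
```

{"name": "apply_moves", "arguments": {"steps": [{"gripper": -1, "travel": [0, 0, 0], "turn": 0}, {"gripper": -1, "travel": [0, 0, 0], "turn": 0}, {"gripper": -1, "travel": [0, 0, 0], "turn": 0}]}}

```text
t: 5.1
position: [0.5579, 0.1791, 0.1082]
tcp_rot: [-1.092, 1.377, -1.377]
wrist_force: [0.5, -0.7, -0.7]
width: 0.344
```

{"name": "apply_moves", "arguments": {"steps": [{"gripper": -1, "travel": [0, -0.3, 0], "turn": 0}, {"gripper": -1, "travel": [0, -0.9, 0], "turn": 0}, {"gripper": -1, "travel": [0, -1, 0], "turn": 0}, {"gripper": -1, "travel": [0, -1, 0], "turn": 0}, {"gripper": -1, "travel": [0, -0.9, 0], "turn": 0}]}}

```text
t: 5.6
position: [0.5578, 0.1791, 0.275]
tcp_rot: [-1.09, 1.376, -1.377]
wrist_force: [-0.0, -0.3, -3.0]
width: 0.346
```

```bash
python3 -c "
from h import *
plan((.5605,-.2148,.272),-103.2,12)"
```

```text
at [0.5578 0.1791 0.275 ] yaw -103.18 d [ 0.0027 -0.3939 -0.003 ] dyaw -0.02 F [-0.  -0.3 -3. ] t 5.6 w 0.346
[0.798, 0.006, 0.193] 0.0
[0.798, 0.006, 0.193] 0.0
[0.798, 0.006, 0.193] 0.0
[0.798, 0.006, 0.193] 0.0
[0.798, 0.006, 0.193] 0.0
[0.798, 0.006, 0.193] 0.0
[0.798, 0.006, 0.193] 0.0
[0.798, 0.006, 0.193] 0.0
[0.798, 0.006, 0.193] 0.0
[0.798, 0.006, 0.193] 0.0
[0.798, 0.006, 0.193] 0.0
[0.798, 0.006, 0.193] 0.0
```

{"name": "apply_moves", "arguments": {"steps": [{"gripper": -1, "travel": [0.4, 0, 0.1], "turn": 0}, {"gripper": -1, "travel": [0.8, 0, 0.19], "turn": 0}, {"gripper": -1, "travel": [0.8, 0, 0.19], "turn": 0}, {"gripper": -1, "travel": [0.8, 0, 0.19], "turn": 0}, {"gripper": -1, "travel": [0.8, 0, 0.19], "turn": 0}]}}

```text
t: 6.1
position: [0.5573, 0.0294, 0.2715]
tcp_rot: [-1.093, 1.378, -1.376]
wrist_force: [0.6, -0.2, -3.4]
width: 0.343
```

{"name": "apply_moves", "arguments": {"steps": [{"gripper": -1, "travel": [0.8, 0, 0.19], "turn": 0}, {"gripper": -1, "travel": [0.8, 0, 0.19], "turn": 0}, {"gripper": -1, "travel": [0.8, 0, 0.19], "turn": 0}, {"gripper": -1, "travel": [0.8, 0, 0.19], "turn": 0}, {"gripper": -1, "travel": [0.8, 0, 0.19], "turn": 0}]}}

```text
t: 6.6
position: [0.5577, -0.1349, 0.2714]
tcp_rot: [-1.093, 1.379, -1.375]
wrist_force: [-0.1, 0.3, -1.9]
width: 0.346
```

{"name": "apply_moves", "arguments": {"steps": [{"gripper": -1, "travel": [0.8, 0, 0.19], "turn": 0}, {"gripper": -1, "travel": [0.8, 0, 0.19], "turn": 0}, {"gripper": -1, "travel": [0.4, 0, 0.1], "turn": 0}, {"gripper": -1, "travel": [0, 0, 0], "turn": 0}, {"gripper": -1, "travel": [0, 0, 0], "turn": 0}]}}

```text
t: 7.1
position: [0.5588, -0.2147, 0.2717]
tcp_rot: [-1.091, 1.379, -1.375]
wrist_force: [-0.4, 1.3, -2.9]
width: 0.342
```

```bash
python3 -c "
from h import *
plan((.5605,-.2148,.248),-103.2,1)
snap('scene','s3');snap('side','d3')
A=cv2.resize(cv2.imread('pics/s3.png')[50:225,110:260],(400,467));B=cv2.resize(cv2.imread('pics/d3.png')[150:360,230:410],(400,467))
cv2.imwrite('pics/c3.png',np.hstack([A,B]))"
```

```text
at [ 0.5588 -0.2147  0.2717] yaw -103.21 d [ 0.0017 -0.0001 -0.0237] dyaw 0.01 F [-0.4  1.3 -2.9] t 7.1 w 0.342
[-0.008, 0.592, 0.041] -0.0002
```

View pics/c3.png

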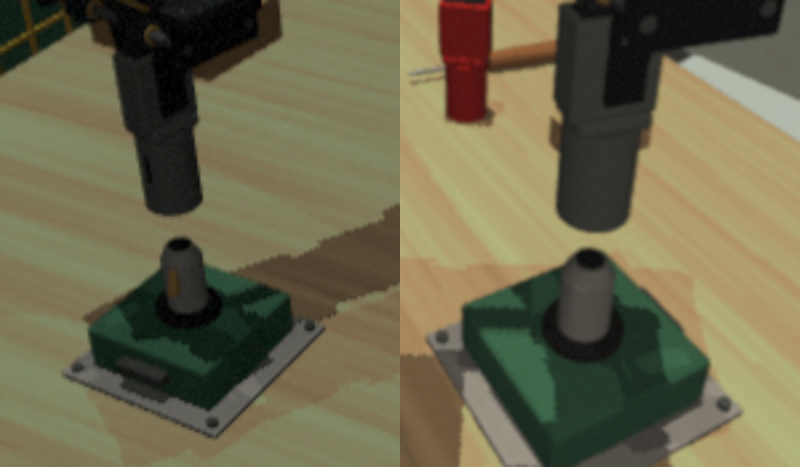

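The nozzle hangs upright above the stub, with its lower end at about scene (175,125) and side (317.5,245). I'll check the lateral alignment numerically.

```bash
python3 -c "
from h import *
X=tri(('s3',(174.9,125.4)),('d3',(317.5,245.4)));print(X)
p=(.5588,-.2147,.1637);print(proj('s3',p),proj('d3',p))
p=(.5604,-.2149,.1637);print(proj('s3',p),proj('d3',p))"
```

```text
(array([ 0.5596, -0.2152,  0.161 ]), [np.float64(0.6), np.float64(0.6)])
[175.4 124.2] [317.4 244. ]
[174.9 124.5] [318.4 243.7]
```

{"name": "apply_moves", "arguments": {"steps": [{"gripper": -1, "travel": [0, 0.4, 0.03], "turn": 0}, {"gripper": -1, "travel": [0, 0.4, 0], "turn": 0}, {"gripper": -1, "travel": [0, 0.2, 0], "turn": 0}, {"gripper": -1, "travel": [0, 0.2, 0], "turn": 0}, {"gripper": -1, "travel": [0, 0.2, 0], "turn": 0}]}}

```text
t: 7.7
position: [0.5611, -0.2154, 0.2163]
tcp_rot: [-1.092, 1.375, -1.377]
wrist_force: [0.5, -0.3, -1.4]
width: 0.345
```

```bash
python3 -c "
from h import *
s=sensors.observe();print(s['ft_torque'].round(2))
plan((.5601,-.2148,.168),-103.2,1)"
```

```text
[ 0.08 -0.03  0.04]
at [ 0.5611 -0.2154  0.2163] yaw -103.13 d [-0.001   0.0006 -0.0483] dyaw -0.07 F [ 0.5 -0.3 -1.4] t 7.7 w 0.345
[-0.009, 1.207, -0.029] 0.0008
```

{"name": "apply_moves", "arguments": {"steps": [{"gripper": -1, "travel": [0, 0.12, 0], "turn": 0}, {"gripper": -1, "travel": [0, 0.12, 0], "turn": 0}, {"gripper": -1, "travel": [0, 0.1, 0], "turn": 0}]}}

```text
t: 8.0
position: [0.5615, -0.216, 0.2031]
tcp_rot: [-1.09, 1.375, -1.378]
wrist_force: [0.7, 0.1, 0.1]
width: 0.345
```

{"name": "apply_moves", "arguments": {"steps": [{"gripper": -1, "travel": [0, 0.1, 0], "turn": 0}, {"gripper": -1, "travel": [0, 0.1, 0], "turn": 0}]}}

```text
t: 8.2
position: [0.5615, -0.216, 0.1952]
tcp_rot: [-1.09, 1.375, -1.378]
wrist_force: [1.4, 0.9, 1.1]
width: 0.345
```

{"name": "apply_moves", "arguments": {"steps": [{"gripper": -1, "travel": [0, 0.1, 0], "turn": 0}, {"gripper": -1, "travel": [0, 0.1, 0], "turn": 0}]}}

```text
t: 8.4
position: [0.5614, -0.216, 0.1866]
tcp_rot: [-1.09, 1.375, -1.378]
wrist_force: [2.9, 0.7, -0.6]
width: 0.341
```

{"name": "apply_moves", "arguments": {"steps": [{"gripper": -1, "travel": [0, 0.1, 0], "turn": 0}, {"gripper": -1, "travel": [0, 0.1, 0], "turn": 0}]}}

```text
t: 8.6
position: [0.5613, -0.2161, 0.1784]
tcp_rot: [-1.091, 1.376, -1.377]
wrist_force: [3.5, 0.7, -1.9]
width: 0.342
```

{"name": "apply_moves", "arguments": {"steps": [{"gripper": -1, "travel": [0, 0.1, 0], "turn": 0}, {"gripper": -1, "travel": [0, 0.08, 0], "turn": 0}, {"gripper": -1, "travel": [0, 0, 0], "turn": 0}]}}

```text
t: 8.9
position: [0.5607, -0.2161, 0.1708]
tcp_rot: [-1.092, 1.377, -1.376]
wrist_force: [2.8, 0.8, -2.9]
width: 0.344
```

{"name": "apply_moves", "arguments": {"steps": [{"gripper": -1, "travel": [0, 0.06, 0], "turn": 0}, {"gripper": -1, "travel": [0, 0.05, 0], "turn": 0}, {"gripper": -1, "travel": [0, 0, 0], "turn": 0}]}}

```text
t: 9.2
position: [0.561, -0.2161, 0.1672]
tcp_rot: [-1.091, 1.376, -1.377]
wrist_force: [4.2, 0.7, -1.3]
width: 0.343
```

{"name": "apply_moves", "arguments": {"steps": [{"gripper": -1, "travel": [0, 0.03, 0], "turn": 0}, {"gripper": -1, "travel": [0, 0, 0], "turn": 0}]}}

```text
t: 9.4
position: [0.561, -0.2161, 0.1665]
tcp_rot: [-1.091, 1.376, -1.377]
wrist_force: [3.2, 1.6, 1.5]
width: 0.343
```

{"name": "apply_moves", "arguments": {"steps": [{"gripper": -1, "travel": [0, 0.03, 0], "turn": 0}, {"gripper": -1, "travel": [0, 0.03, 0], "turn": 0}, {"gripper": -1, "travel": [0, 0, 0], "turn": 0}]}}

```text
t: 9.7
position: [0.5611, -0.2161, 0.1646]
tcp_rot: [-1.091, 1.376, -1.378]
wrist_force: [1.9, 1.1, 7.1]
width: 0.341
```

{"name": "apply_moves", "arguments": {"steps": [{"gripper": -1, "travel": [0, 0, 0], "turn": -0.03}, {"gripper": -1, "travel": [0, 0, 0], "turn": -0.04}, {"gripper": -1, "travel": [0, 0, 0], "turn": -0.04}, {"gripper": -1, "travel": [0, 0, 0], "turn": -0.04}, {"gripper": -1, "travel": [0, 0, 0], "turn": 0}]}}

```text
t: 10.2
position: [0.5614, -0.216, 0.1648]
tcp_rot: [-1.211, 1.203, -1.205]
wrist_force: [2.6, 2.6, 7.5]
width: 0.343
```

```bash
python3 -c "
from h import *
s=sensors.observe();print(s['ft_torque'].round(2))
plan((.5611,-.2161,.1646),-78.7,1)"
```

```text
[ 0.64 -0.56  0.07]
at [ 0.5614 -0.216   0.1648] yaw -89.62 d [-0.0003 -0.0001 -0.0002] dyaw 10.92 F [2.6 2.6 7.5] t 10.2 w 0.343
[0.003, 0.006, -0.007] -0.1214
```

{"name": "apply_moves", "arguments": {"steps": [{"gripper": -1, "travel": [0, 0, 0], "turn": -0.03}, {"gripper": -1, "travel": [0, 0, 0], "turn": -0.03}, {"gripper": -1, "travel": [0, 0, 0], "turn": 0}]}}

```text
t: 10.5
position: [0.5614, -0.2159, 0.1648]
tcp_rot: [-1.254, 1.133, -1.136]
wrist_force: [3.5, 2.6, 6.7]
width: 0.341
```

```bash
python3 -c "
from h import *
s=sensors.observe();print(s['ft_torque'].round(3))
plan((.5611,-.2161,.1646),-78.7,1)"
```

```text
[ 0.561 -0.54   0.075]
at [ 0.5614 -0.2159  0.1648] yaw -84.24 d [-0.0003 -0.0002 -0.0002] dyaw 5.54 F [3.5 2.6 6.7] t 10.5 w 0.341
[0.003, 0.006, -0.007] -0.0616
```

{"name": "apply_moves", "arguments": {"steps": [{"gripper": -1, "travel": [0, 0, 0], "turn": -0.02}, {"gripper": -1, "travel": [0, 0, 0], "turn": 0}]}}

```text
t: 10.7
position: [0.5614, -0.2159, 0.1648]
tcp_rot: [-1.268, 1.11, -1.113]
wrist_force: [3.0, 2.9, 7.2]
width: 0.341
```

```bash
python3 -c "
from h import *
s=sensors.observe();print(s['ft_torque'].round(3))
plan((.5611,-.2161,.1646),-78.7,1)"
```

```text
[ 0.665 -0.512  0.002]
at [ 0.5614 -0.2159  0.1648] yaw -82.47 d [-0.0003 -0.0002 -0.0002] dyaw 3.77 F [3.  2.9 7.2] t 10.7 w 0.341
[0.003, 0.006, -0.007] -0.0419
```

{"name": "apply_moves", "arguments": {"steps": [{"gripper": -1, "travel": [0, 0, 0], "turn": -0.02}, {"gripper": -1, "travel": [0, 0, 0], "turn": 0}]}}

```text
t: 10.9
position: [0.5614, -0.2159, 0.1648]
tcp_rot: [-1.281, 1.087, -1.09]
wrist_force: [1.6, 2.3, 7.3]
width: 0.345
```

```bash
python3 -c "
from h import *
s=sensors.observe();print(s['ft_torque'].round(3))
plan((.5611,-.2161,.1646),-78.7,1)"
```

```text
[ 0.595 -0.562  0.03 ]
at [ 0.5614 -0.2159  0.1648] yaw -80.67 d [-0.0003 -0.0002 -0.0002] dyaw 1.97 F [1.6 2.3 7.3] t 10.9 w 0.345
[0.003, 0.006, -0.007] -0.0219
```

{"name": "apply_moves", "arguments": {"steps": [{"gripper": -1, "travel": [0, 0, 0], "turn": -0.02}, {"gripper": -1, "travel": [0, 0, 0], "turn": 0}]}}

```text
t: 11.1
position: [0.5612, -0.2159, 0.1648]
tcp_rot: [-1.294, 1.064, -1.066]
wrist_force: [2.3, 2.3, 6.7]
width: 0.342
```

```bash
python3 -c "
from h import *
s=sensors.observe();print(s['ft_torque'].round(3))
plan((.5611,-.2161,.1646),-78.7,1)
snap('scene','s4')
cv2.imwrite('pics/c4.png',cv2.resize(cv2.imread('pics/s4.png')[85:185,125:235],(660,600),interpolation=cv2.INTER_CUBIC))"
```

```text
[ 0.607 -0.501  0.009]
at [ 0.5612 -0.2159  0.1648] yaw -78.85 d [-0.0001 -0.0002 -0.0002] dyaw 0.15 F [2.3 2.3 6.7] t 11.1 w 0.342
[0.005, 0.005, -0.003] -0.0017
```

View pics/c4.png

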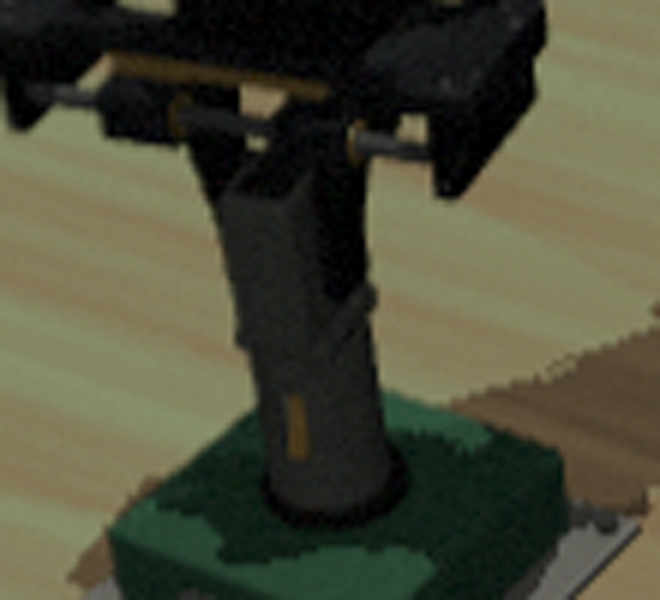

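Brass shows through the socket hole at crop (298,428). I'll test the lock by easing off the pressure.

{"name": "apply_moves", "arguments": {"steps": [{"gripper": -1, "travel": [0, -0.04, 0], "turn": 0}, {"gripper": -1, "travel": [0, -0.04, 0], "turn": 0}, {"gripper": -1, "travel": [0, 0, 0], "turn": 0}]}}

```text
t: 11.45
position: [0.5608, -0.2159, 0.1663]
tcp_rot: [-1.295, 1.065, -1.065]
wrist_force: [3.5, 1.1, 0.0]
width: 0.343
```

{"name": "apply_moves", "arguments": {"steps": [{"gripper": -1, "travel": [0, -0.04, 0], "turn": 0}, {"gripper": -1, "travel": [0, -0.04, 0], "turn": 0}, {"gripper": -1, "travel": [0, 0, 0], "turn": 0}]}}

```text
t: 11.75
position: [0.5594, -0.2161, 0.167]
tcp_rot: [-1.297, 1.068, -1.062]
wrist_force: [5.2, -2.2, -15.8]
width: 0.344
```

With a 16 N upward pull the nozzle stays put, so it is locked. I'll relax to neutral and release.

{"name": "apply_moves", "arguments": {"steps": [{"gripper": -1, "travel": [0, 0.04, 0], "turn": 0}, {"gripper": -1, "travel": [0, 0.025, 0], "turn": 0}, {"gripper": -1, "travel": [0, 0, 0], "turn": 0}]}}

```text
t: 12.05
position: [0.5595, -0.2161, 0.1667]
tcp_rot: [-1.297, 1.067, -1.063]
wrist_force: [1.1, -1.3, -9.2]
width: 0.345
```

{"name": "apply_moves", "arguments": {"steps": [{"gripper": -0.2, "travel": [0, 0, 0], "turn": 0}, {"gripper": 0, "travel": [0, 0, 0], "turn": 0}, {"gripper": 0.4, "travel": [0, 0, 0], "turn": 0}, {"gripper": 0.6, "travel": [0, 0, 0], "turn": 0}, {"gripper": 0.6, "travel": [0, 0, 0], "turn": 0}]}}

```text
t: 12.55
position: [0.5608, -0.216, 0.1678]
tcp_rot: [-1.295, 1.065, -1.065]
wrist_force: [0.2, -1.4, -0.2]
width: 0.681
```

{"name": "apply_moves", "arguments": {"steps": [{"gripper": 0.6, "travel": [0, 0, 0], "turn": 0}, {"gripper": 0.6, "travel": [0, 0, 0], "turn": 0}, {"gripper": 0.6, "travel": [0, 0, 0], "turn": 0}, {"gripper": 0.6, "travel": [0, 0, 0], "turn": 0}]}}

```text
t: 12.95
position: [0.5608, -0.216, 0.1673]
tcp_rot: [-1.295, 1.065, -1.065]
wrist_force: [-0.5, 0.3, 0.2]
width: 0.799
```

Open and free; straight up.

{"name": "apply_moves", "arguments": {"steps": [{"gripper": 0.6, "travel": [0, -0.2, 0], "turn": 0}, {"gripper": 0.6, "travel": [0, -0.6, 0], "turn": 0}, {"gripper": 0.6, "travel": [0, -1, 0], "turn": 0}, {"gripper": 0.6, "travel": [0, -1, 0], "turn": 0}, {"gripper": 0.6, "travel": [0, -0.5, 0], "turn": 0}]}}

```text
t: 13.45
position: [0.5622, -0.2168, 0.304]
tcp_rot: [-1.294, 1.059, -1.071]
wrist_force: [-0.5, -0.0, 0.3]
width: 0.799
```

{"name": "apply_moves", "arguments": {"steps": [{"gripper": 0.6, "travel": [0, 0, -1], "turn": 0}, {"gripper": 0.6, "travel": [0, 0, -1], "turn": 0}, {"gripper": 0.6, "travel": [0, 0, 0], "turn": 0}]}}

```text
t: 13.75
position: [0.4779, -0.2308, 0.2998]
tcp_rot: [-1.295, 1.07, -1.064]
wrist_force: [0.3, 0.0, -0.8]
width: 0.801
```

```bash
python3 -c "
from h import *
s=snap('scene','s5');snap('side','d5');print(s['position'],s['wrist_force'],s['t'])
A=cv2.resize(cv2.imread('pics/s5.png')[75:195,110:260],(500,400),interpolation=cv2.INTER_CUBIC);B=cv2.resize(cv2.imread('pics/d5.png')[190:350,250:370],(300,400),interpolation=cv2.INTER_CUBIC)
cv2.imwrite('pics/c5.png',np.hstack([A,B]))
for n in ('s5','d5'):print(proj(n,(.5604,-.2149,.1975)),proj(n,(.5604,-.2149,.06)))"
```

```text
[ 0.47793713 -0.23077703  0.29976803] [ 0.32942406  0.01025089 -0.75573345] 13.75
[172.9 111.4] [180.7 161.9]
[320.5 224.5] [312.6 294.6]
```

View pics/c5.png

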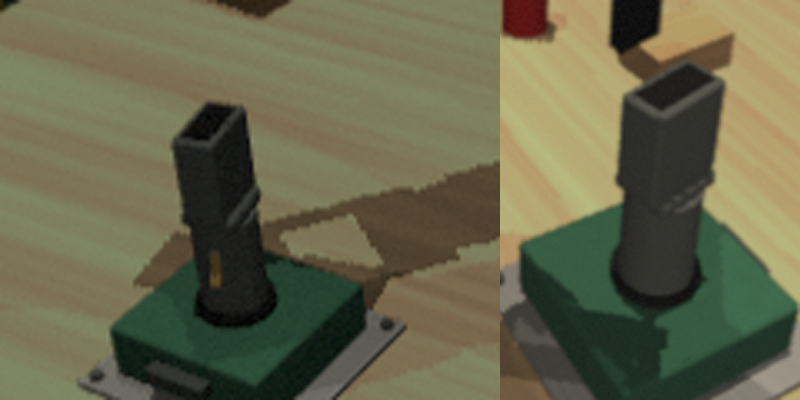

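The nozzle stands upright on the seal, with the brass button in the hole at crop (215,268). Its top centre is at (172.7,111.6) against a predicted (172.9,111.4). I'm handing in.

```bash
python3 -c "
from h import *
print(env.hand_in())"
```

```text
the job is handed in; nothing more can be done
None
```

The grey nozzle is locked upright on the dust-extraction port, and I handed the job in at about 14 s with the gripper clear of it.

- **What I did:** I gripped the nozzle by its neck and slid the socket over the stub onto the seal. I pressed in about 3 mm (about 10 N) and turned it about 24° to the button's bearing of about 11°. Then I let go and backed away.
- **Lock check:** A 16 N upward pull did not lift it off. It stopped at about the depth where the button should hold it.
- **Final pictures:** Brass shows through the hole, and the nozzle top is within 0.3 pixel of where an upright, seated nozzle should appear in the scene view.
- **Not seen directly:** I felt no torque step when the button caught, so the lock rests on the pull test and the pictures. I kept clear of the jar, offcut and screwdriver and never touched them. I did not take a closing picture of all three.

No check failed or disagreed.

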